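# Swap the wrong-length bracket in a kit tray

### The job

One of the four brackets in the blue kit tray is shorter than the rest: take it out and put it in the red reject bin, then take the spare bracket that matches the other three from the plywood stock board and put it in the emptied bay, flat on the tray's floor and the same way round as its neighbours. Set both brackets down gently rather than dropping them, and leave all the other brackets where they are.

Things in the scene. Friction and masses are not known exactly. Their poses are not given: they have to be found in the camera images.
- tray: Blue kit tray, fixed, 140 (x) x 262 (y), floor 5 thick, walls and dividers 6 thick, 17 high (12 above its floor). Four bays side by side along y, 128 x 58 inside, 64 apart; each holds a bracket along x, rib up, end plate at the +x end. Origin: centre of the underside, on the table; z up. Sizes in mm.
- bay1 (a point): Centre of bay 1's floor in the blue tray (tray y = +96, 5 above the table); axes as the tray's. Sizes in mm.
- bay2 (a point): Centre of bay 2's floor in the blue tray (tray y = +32, 5 above the table); axes as the tray's. Sizes in mm.
- bay3 (a point): Centre of bay 3's floor in the blue tray (tray y = -32, 5 above the table); axes as the tray's. Sizes in mm.
- bay4 (a point): Centre of bay 4's floor in the blue tray (tray y = -96, 5 above the table); axes as the tray's. Sizes in mm.
- bin: Red reject bin, fixed, open on top, 180 (x) x 130 (y) x 50 high outside, walls and floor 5 thick, empty at the start. Origin: centre of the underside, on the table. Sizes in mm.
- stock: Plywood stock board, fixed, 300 (x) x 190 (y) x 12 thick, on which the three spare brackets lie side by side, about 95 apart, crosswise, rib up, end plates towards about +y. Origin: centre of the underside; its top is 12 above the table. Sizes in mm.
- kit_1: A bracket in the tray, in any of the bays, 120 long: a right one. Aluminium: base plate 120 long x 50 x 6 thick; upright rib 8 thick along its middle, top 50 above the underside; end plate 50 wide x 6, top 56 up, across one end. Origin: centre of the underside; x lengthwise to the end plate, z up. About 250 g, mass centre 9 towards the end plate. Sizes in mm.
- kit_2: A bracket in the tray, in any of the bays, 120 long: a right one. Aluminium: base plate 120 long x 50 x 6 thick; upright rib 8 thick along its middle, top 50 above the underside; end plate 50 wide x 6, top 56 up, across one end. Origin: centre of the underside; x lengthwise to the end plate, z up. About 250 g, mass centre 9 towards the end plate. Sizes in mm.
- kit_3: A bracket in the tray, in any of the bays, 120 long: a right one. Aluminium: base plate 120 long x 50 x 6 thick; upright rib 8 thick along its middle, top 50 above the underside; end plate 50 wide x 6, top 56 up, across one end. Origin: centre of the underside; x lengthwise to the end plate, z up. About 250 g, mass centre 9 towards the end plate. Sizes in mm.
- kit_4: A bracket in the tray, in any of the bays, 90 long: the wrong one. Aluminium: base plate 90 long x 50 x 6 thick; upright rib 8 thick along its middle, top 50 above the underside; end plate 50 wide x 6, top 56 up, across one end. Origin: centre of the underside; x lengthwise to the end plate, z up. About 190 g, mass centre 7 towards the end plate. Sizes in mm.
- stock_1: A spare on the stock board, 120 long: the one the kit needs. Aluminium: base plate 120 long x 50 x 6 thick; upright rib 8 thick along its middle, top 50 above the underside; end plate 50 wide x 6, top 56 up, across one end. Origin: centre of the underside; x lengthwise to the end plate, z up. About 250 g, mass centre 9 towards the end plate. Sizes in mm.
- stock_1_end (a point): Middle of the lower edge of stock_1's end plate, outer face, level with the underside, 60 from the bracket's origin. Sizes in mm.
- stock_2: A spare on the stock board, 90 long, not needed. Aluminium: base plate 90 long x 50 x 6 thick; upright rib 8 thick along its middle, top 50 above the underside; end plate 50 wide x 6, top 56 up, across one end. Origin: centre of the underside; x lengthwise to the end plate, z up. About 190 g, mass centre 7 towards the end plate. Sizes in mm.
- stock_3: A spare on the stock board, 150 long, not needed. Aluminium: base plate 150 long x 50 x 6 thick; upright rib 8 thick along its middle, top 50 above the underside; end plate 50 wide x 6, top 56 up, across one end. Origin: centre of the underside; x lengthwise to the end plate, z up. About 300 g, mass centre 11 towards the end plate. Sizes in mm.
Things that resemble listed ones, but are neither listed nor needed, are in the scene too. Leave any turquoise look-alike of the kit_4 alone.

How it is judged:
By the outcome, as a careful person would: the job done as asked, in the order asked, and still so for the second after the job is handed in, with the robot touching nothing.
It also fails if it takes over 64 s, if anything falls off the work surface, if the arm or the gripper's body presses on something with over 40 N, if the wrist force passes 120 N, or if a joint passes its speed limit or range.

### The arm

A 6-joint arm with a two-finger parallel gripper is mounted at the origin on the work surface. World frame = base frame: x ahead of the robot, y to its left, z up, the work surface at z = 0. Lengths are in m, angles in rad, forces in N, time in s.
With the tool pointing down it reaches from about 0.2 to 0.875 m from the base axis. Payload 3.4 kg.
Tool frame: the origin (TCP) lies at the very end of the fingers, on their centre line; the grasp point (between the pads) lies 19 mm behind it (bot.hold_point_z is the distance from the TCP to the grasp point, in m); z points along the fingers, y is the line along which they close (so a half turn about z gives the same grasp; the last joint's range is limited). The gripper opens to 94 mm and grips with 3 to 60 N. Pads are 16 mm wide; open, the fingers measure 119 mm over their backs; the gripper's body (75 mm by 177 mm) begins 78 mm behind the grasp point.
Start: joints at [1.133, 0.276, 1.505, -0, 1.361, -0.121], TCP at [0.179, 0.546, 0.205] pointing down, gripper open.
Joint ranges: [-2.89, 2.89], [-0.75, 2.08], [0.22, 2.7], [-1.18, 4.32], [0.11, 2.71], [-2.7, 2.7]. Speed limits (rad/s): [2.57, 2.57, 3.14, 3.14, 3.14, 3.14].

### API

Orientations are given as a rotation vector (axis times angle).
In Python, from rig import bot gives the robot as it stands.
- The arm moves only by the tool jog_arm, never from a script. Its argument "series" is a list that holds one entry, the list of rows, each a list of 5 numbers: the shift along the tool's x, y, z in m, then the turn about the tool's z in degrees, then the opening, from -1 (shut) to 1 (fully open). In form: [[[tx, ty, tz, twist, claw], ...]]. A call has exactly 5 rows; each row is the pose to reach, as a shift and turn from the pose commanded when the call began, along the tool's axes at that moment; what a row does not reach only later rows make up. A row lasts 1/12 s, in which the tool goes at most 41.7 mm and 7.16 degrees, less where a joint would pass 70% of its speed; a pose out of reach is approached as far as the arm can. A call with a gripper value outside its range is refused whole. The fingers move at their own pace and stop on an object; "grip_force" is the grip in N (left out, the last holds). Time passes only in rows, so rows that repeat a pose let the fingers close, or fill a call up. It gives the time, the measured TCP pose, the force, the opening and the grip force at its end, in the units of the state.
- bot.get_obs(): the state, without advancing time (a new reading comes with each control period).
- bot.snapshot(name): name is "side" or "top"; returns (picture, depth): 480x640x3 uint8, red, green, blue; 480x640 float32, m along the optical axis (not along the pixel's ray), 0 where there is no reading.
- bot.camera_params(name): a dict with "intrinsics" (3x3 intrinsics, pixels), "T" (4x4, takes a point from camera to world coordinates). Camera axes: x right, y down, z forward; pixel columns grow to the right and rows downward; lengths in m; the calibration is good to about 2 mm. A picture is of the moment at which its call begins. camera_params takes no time and is no camera call.
- bot.job_done(): hands the job in; it is judged then, once.
Trained networks look in the newest picture that a camera, given by its name, has taken for a name from the list of things; names that differ only in an ending like _2 or _b are one class to them, and where a whole thing is asked for, a point or a joint stands for the part that bears it (a point fixed in the world has none). Each returns a list of dicts, best first, with "confidence" (0 to 1); they miss things now and then, are a little off and sometimes report something else, mostly with a low value. They report only what shows in the picture. A call takes as long as a camera call. They do not tell look-alikes from the thing itself.
- bot.search_frame(query, camera): "box" ([centre column, centre row, width, height] in pixels, round what is visible of it).
- bot.mark_of(query, camera): "uv" ([column, row] in pixels: a listed point, or the origin of a listed thing).
The state is a dict: "clock": time; "qpos": joint angles; "joint_vel": joint speeds; "joint_efforts": joint torques, N m; "eef_pos": TCP position; "ee_rot": TCP orientation; "ft_force": force on the tool from outside, world axes, zero at the start; "wrist_torque": the same for the moment, N m; "opening": finger opening in m; "finger_force": force on a finger pad.
Only numpy, scipy, OpenCV 4.12 (cv2) and the standard library are available. Lean on these libraries where they do the work, as an engineer would, in place of code of your own. Each camera call takes 0.05 s, during which the arm holds its last target. There are 200 camera calls.

## Working session

There is one attempt and no reset: what is moved stays moved. The work goes in short steps, Python scripts to look and compute and a tool call to move; the robot and the scene stay as the last step left them, time stands still between calls to the robot, and variables do not carry over. Pictures are saved under pics/ and viewed, at most 12 in all, crops included, and the job is handed in when it is done.

Besides the shell and the picture viewer there is one more tool, called after "Request:" as a command line: name --argument value ..., lists and objects as JSON in quotes. jog_arm: Moves the arm, as the interface text tells. Its arguments: {"type":"object","properties":{"series":{"type":"array","items":{"type":"array","items":{"type":"array","items":{"type":"number"}}}},"grip_force":{"type":"number"}},"required":["series"]}

```bash
mkdir -p pics; ls; cat > h.py <<'E'
import numpy as np, cv2
from rig import bot
def cloud(cam):
    p,d=bot.snapshot(cam); c=bot.camera_params(cam); K=np.array(c["intrinsics"]);T=np.array(c["T"])
    v,u=np.mgrid[:480,:640]
    P=np.stack([(u-K[0,2])/K[0,0]*d,(v-K[1,2])/K[1,1]*d,d],-1)@T[:3,:3].T+T[:3,3]
    P[d==0]=np.nan
    return p,d,P
E
python3 - <<'E'
from h import *
for c in ("top","side"):
    p,d,P=cloud(c); cv2.imwrite(f"pics/{c}0.png",p[...,::-1]); np.savez(f"{c}0.npz",p=p,P=P)
    print(c,bot.camera_params(c)["T"])
    for q in ("tray","bin","stock","kit_1","kit_4","stock_1","stock_1_end","bay1","bay4"):
        for r in bot.mark_of(q,c)[:8]:
            u,v=map(int,np.round(r["uv"])); 
            print(c,q,u,v,round(r["confidence"],2), P[v,u].round(3) if 0<=u<640 and 0<=v<480 else '')
o=bot.get_obs();print(o)
E
```

```text
pics
top [[-0.00500427 -0.98655177  0.16337247  0.27011042]
 [-0.99988689  0.00725374  0.01317535  0.00185291]
 [-0.01418323 -0.16328806 -0.98647648  1.09213819]
 [ 0.          0.          0.          1.        ]]
top tray 255 214 0.76 [0.506 0.169 0.016]
top tray 216 220 0.4 [0.484 0.258 0.051]
top bin 486 225 0.96 [ 0.475 -0.409  0.008]
top stock 373 158 0.87 [ 0.641 -0.127  0.041]
top stock 293 204 0.74 [0.524 0.072 0.042]
top stock 387 234 0.6 [ 0.452 -0.16   0.018]
top stock 382 196 0.58 [ 0.549 -0.15   0.016]
top stock 380 196 0.56 [ 0.549 -0.145  0.017]
top kit_1 201 335 0.95 [0.209 0.297 0.006]
top kit_1 266 212 0.93 [0.501 0.136 0.057]
top kit_1 191 143 0.79 [0.686 0.331 0.038]
top kit_1 217 219 0.75 [0.489 0.259 0.036]
top kit_1 149 212 0.66 [0.512 0.435 0.02 ]
top kit_1 293 202 0.58 [0.537 0.074 0.011]
top kit_1 244 214 0.56 [0.507 0.197 0.013]
top kit_4 201 335 0.95 [0.209 0.297 0.006]
top kit_4 266 212 0.93 [0.501 0.136 0.057]
top kit_4 191 143 0.79 [0.686 0.331 0.038]
top kit_4 217 219 0.75 [0.489 0.259 0.036]
top kit_4 149 212 0.66 [0.512 0.435 0.02 ]
top kit_4 293 202
[... 2279 characters left out ...]
.502 0.194 0.017]
{'clock': 1.0, 'qpos': array([ 1.13297466e+00,  2.75881852e-01,  1.50491784e+00, -1.35608467e-05,
        1.36070060e+00, -1.20978093e-01]), 'joint_vel': array([ 0.001746  ,  0.00104267,  0.00015355, -0.00105619,  0.00092906,
       -0.00089763]), 'joint_efforts': array([ 2.76937153e-04, -4.04476333e+01, -2.37503135e+01,  7.02926097e-02,
        2.47228023e-02, -2.99832777e-05]), 'eef_pos': array([0.17916024, 0.5464007 , 0.20549625]), 'ee_rot': array([4.95607092e-01, 3.10221499e+00, 1.33713474e-04]), 'ft_force': array([ 0.28574387, -0.32367224, -0.91422404]), 'wrist_torque': array([ 0.07459749, -0.01749971, -0.03744114]), 'finger_force': 0.0, 'opening': 0.09339263580127383}
```

View pics/top0.png

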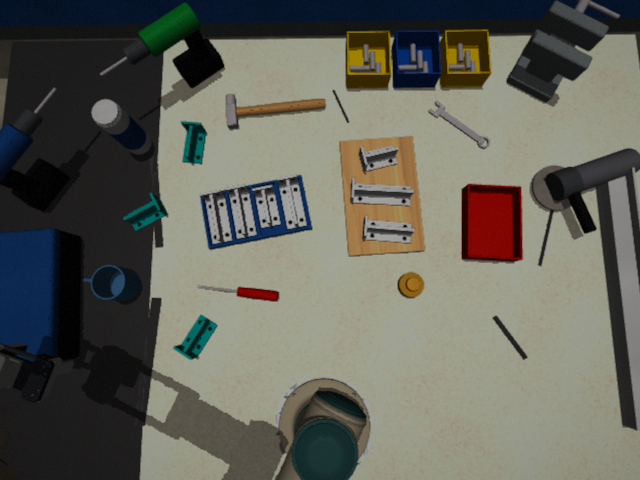

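View pics/side0.png

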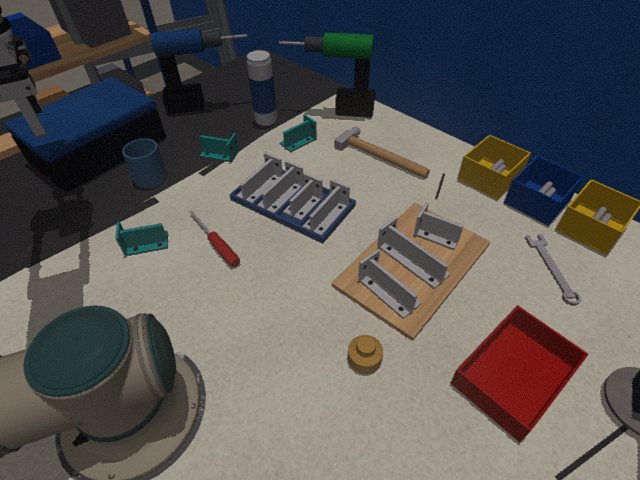

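```bash
cat > m.py <<'E'
from h import *
def clusters(P,p,x0,x1,y0,y1,z0,z1):
    m=(P[...,0]>x0)&(P[...,0]<x1)&(P[...,1]>y0)&(P[...,1]<y1)&(P[...,2]>z0)&(P[...,2]<z1)
    n,l=cv2.connectedComponents(m.astype(np.uint8),connectivity=8)
    for i in range(1,n):
        Q=P[l==i]
        if len(Q)<12: continue
        (c,s,a)=cv2.minAreaRect((Q[:,:2]*1000).astype(np.float32))
        v,u=np.argwhere(l==i).mean(0)
        print(len(Q),"px",int(u),int(v),"rect",np.round(c,1),np.round(s,1),round(a,1),"med",(np.median(Q,0)*1000).round(1))
E
python3 - <<'E'
from m import *
ims=[]
for c,(a,b) in {"top":((190,165,130,90),(335,130,100,130)),"side":((220,145,145,100),(325,195,175,140))}.items():
    f=np.load(c+"0.npz");p,P=f["p"],f["P"]
    print(c,"tray ribs");clusters(P,p,.4,.62,.02,.32,.042,.058)
    print(c,"stock ribs");clusters(P,p,.36,.74,-.26,-.02,.049,.075)
    hsv=cv2.cvtColor(p,cv2.COLOR_RGB2HSV)
    box=(P[...,2]>.003)&(P[...,2]<.03)
    for nm,m in (("tray",(hsv[...,0]>100)&(hsv[...,0]<130)&(hsv[...,1]>120)&(P[...,0]>.38)&(P[...,0]<.62)&(P[...,1]>0)&(P[...,1]<.34)&(P[...,2]>.011)&(P[...,2]<.03)),
      ("bin",((hsv[...,0]<8)|(hsv[...,0]>172))&(hsv[...,1]>120)&(P[...,1]<-.28)&(P[...,2]>.042)),
      ("board",(hsv[...,0]>8)&(hsv[...,0]<25)&(hsv[...,1]>70)&(P[...,0]>.36)&(P[...,0]<.74)&(P[...,1]>-.3)&(P[...,1]<0)&(P[...,2]>.006)&(P[...,2]<.02))):
        Q=P[m]; 
        if len(Q)>10:
            print(nm,len(Q),[np.round(t,1) for t in cv2.minAreaRect((Q[:,:2]*1000).astype(np.float32))],np.nanmedian(Q[:,2]))
    t=(P[...,0]>.3)&(P[...,0]<.4)&(P[...,1]>-.3)&(P[...,1]<.0)&(hsv[...,1]<80)
    print("table z",np.nanmedian(P[t][:,2]))
    for (x,y,w,h) in (a,b): ims.append(cv2.resize(p[y:y+h,x:x+w],(400,300),interpolation=cv2.INTER_CUBIC))
cv2.imwrite("pics/crop.png",np.vstack([np.hstack(ims[:2]),np.hstack(ims[2:])])[...,::-1])
E
```

```text
top tray ribs
184 px 290 197 rect [534.1  67.7] [116.9  47.6] 21.8 med [539.1  76.1  54.2]
224 px 238 208 rect [507.3 200.7] [117.6  47.6] 12.4 med [513.8 202.3  53.8]
161 px 264 202 rect [520.9 149.3] [47.1 89.7] 87.3 med [529.8 139.2  53.9]
237 px 213 213 rect [493.8 259.5] [115.9  50.1] 14.8 med [502.8 262.8  53.6]
top stock ribs
231 px 374 154 rect [ 655.7 -133.6] [48.8 92.4] 28.0 med [ 646.1 -125.1   61.3]
326 px 376 189 rect [ 563.1 -141.2] [ 48.5 150.2] 5.1 med [ 552.4 -130.    61.4]
269 px 383 227 rect [ 458.7 -157.5] [119.7  48.8] 84.9 med [ 458.8 -144.    61.8]
tray 964 [array([512.7, 169.3]), array([141.2, 260.2]), np.float64(11.1)] 0.016450912061162004
bin 652 [array([ 472.3, -471.4]), array([250.2, 180.8]), np.float64(86.1)] 0.04851885318405935
board 5612 [array([ 555.1, -148. ]), array([301. , 189.7]), np.float64(3.5)] 0.01167952509023018
table z -0.0005017572534062875
side tray ribs
316 px 259 170 rect [499.8 251.6] [119.4  52.3] 22.2 med [505.4 259.5  51.3]
330 px 281 178 rect [508.4 196.7] [119.2  49.9] 15.5 med [518.5 198.1  51.8]
276 px 304 188 rect [519.8 136. ] [87.7 50.3] 13.7 med [534.6 135.3  52. ]
341 px 328 198 rect [534.4  64.9] [120.   48.4] 20.8 med [544.1  72.7  52.7]
side stock ribs
377 px 437 218 rect [ 655.1 -136.5] [50.2 92.6] 28.1 med [ 645.9 -134.5   59.5]
635 px 410 243 rect [ 543.4 -143.2] [152.2  50. ] 78.0 med [ 551.1 -134.9   59.9]
576 px 385 273 rect [ 469.4 -157.6] [ 51.2 122.9] 5.3 med [ 457.4 -144.6   60.2]
tray 446 [array([512.6, 166.1]), array([140. , 259.6]), np.float64(11.1)] 0.015852752465975617
bin 1453 [array([ 476.4, -415.7]), array([128.9, 182.9]), np.float64(86.4)] 0.048675832471087976
board 5803 [array([ 554.8, -150.1]), array([302.6, 190.4]), np.float64(3.5)] 0.011266418654978683
table z -0.0007426504754691754
```

View pics/crop.png

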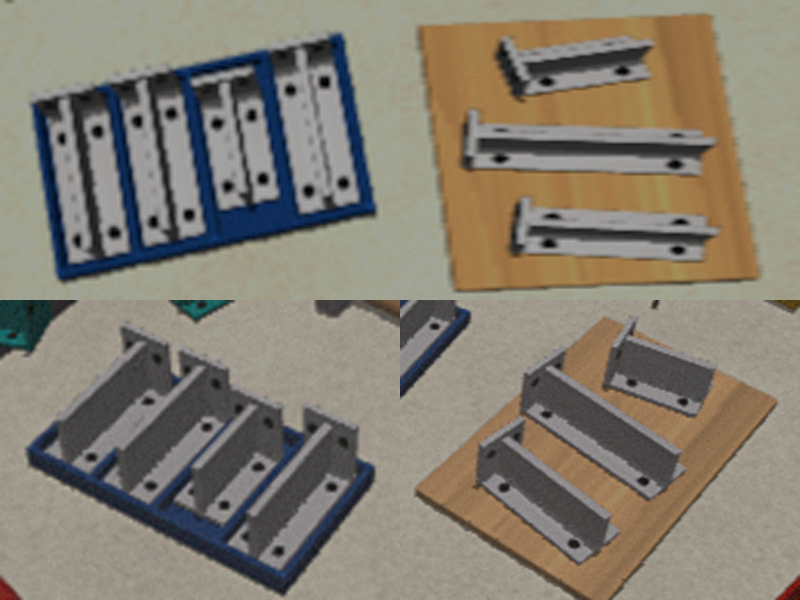

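kit_4 candidates in the top view are the four tray brackets at (213,213), (238,208), (264,202) and (290,197). The one at (264,202), bay 3, measures about 89 mm against 117–120 mm for the others, so it is the short one. The turquoise look-alikes at (193,143), (147,212) and (197,337) are to be left alone.

Spares are at (374,154) at 92 mm, (376,189) at 151 mm and (383,227) at 120 mm, so stock_1 is the one at (383,227). The crop confirms both choices.

```bash
cat >> m.py <<'E'
def rib(P,cx,cy,zt,yaw,L):
    """fit rib top near (cx,cy) m; zt rib-top height; yaw of bracket x (deg); prints line and ends"""
    a=np.radians(yaw);R=np.array([[np.cos(a),np.sin(a)],[-np.sin(a),np.cos(a)]])
    z0=P[...,2]
    Q=P[(z0>zt-.035)&(z0<zt+.012)]
    q=(Q[:,:2]-[cx,cy])@R.T; k=(abs(q[:,0])<L/2+.012)&(abs(q[:,1])<.032); Q=Q[k];q=q[k]
    r=(Q[:,2]>zt-.005)&(Q[:,2]<zt+.003)&(q[:,0]<L/2-.012)&(abs(q[:,1])<.014)
    vx,vy,x0,y0=cv2.fitLine(Q[r][:,:2].astype(np.float32)*1000,cv2.DIST_HUBER,0,.01,.01).ravel()
    d=np.array([vx,vy]); d*=np.sign(d@R[0]); n=np.array([-d[1],d[0]])
    o=np.array([x0,y0]); t=(Q[:,:2]*1000-o)@d; s=(Q[r][:,:2]*1000-o)@n
    e=Q[:,2]>zt-.03
    lo,hi=np.percentile(t[e&(Q[:,2]>zt-.02)],[1,99]); pl=e&(Q[:,2]>zt+.003); ph=np.median(t[pl]) if pl.sum()>3 else np.nan
    mid=o+d*(lo+hi)/2
    print("n",r.sum(),"yaw",np.degrees(np.arctan2(d[1],d[0])).round(2),"len",round(hi-lo,1),"mid",mid.round(1),"plate-mid dist",round(ph-lo,1),"thick",np.round(np.percentile(s,[5,95]),1),"z",np.median(Q[r][:,2]).round(4))
E
python3 - <<'E'
from m import *
for c in ("top","side"):
    P=np.load(c+"0.npz")["P"]; print(c)
    for b in ((.494,.258,.0545,11.1,.12),(.507,.199,.0545,11.1,.12),(.520,.137,.0545,11.1,.09),(.534,.067,.0545,11.1,.12),(.460,-.156,.0615,95,.12)): rib(P,*b)
E
```

```text
top
n 149 yaw 11.24 len 118.8 mid [494.8 263.8] plate-mid dist 115.1 thick [-3.5  4. ] z 0.0541
n 140 yaw 10.85 len 118.9 mid [507.6 202.9] plate-mid dist 115.5 thick [-3.6  4. ] z 0.0542
n 103 yaw 11.26 len 89.3 mid [520. 140.] plate-mid dist 85.7 thick [-3.6  3.8] z 0.0542
n 127 yaw 10.81 len 119.2 mid [530.9  77.1] plate-mid dist 115.5 thick [-3.5  3.1] z 0.0546
n 162 yaw 84.35 len 117.6 mid [ 459.2 -156.5] plate-mid dist 113.8 thick [-4.   3.6] z 0.0613
side
n 142 yaw 11.02 len 118.7 mid [495. 260.] plate-mid dist 115.4 thick [-2.9  4.7] z 0.0533
n 153 yaw 11.32 len 119.0 mid [508.4 199.5] plate-mid dist 115.7 thick [-3.5  5.2] z 0.0533
n 115 yaw 10.46 len 88.6 mid [520.5 136.4] plate-mid dist 85.6 thick [-3.1  5.1] z 0.0537
n 172 yaw 10.44 len 119.2 mid [531.5  73.4] plate-mid dist 115.3 thick [-3.3  5. ] z 0.0539
n 274 yaw 84.71 len 118.7 mid [ 458.4 -160.6] plate-mid dist 116.4 thick [-4.7  3.3] z 0.0608
```

```bash
cat > plan.py <<'E'
from h import *
from scipy.spatial.transform import Rotation as R
def pose():
    o=bot.get_obs(); y=R.from_rotvec(o["ee_rot"]).as_matrix()[:,1]
    return np.r_[o["eef_pos"],np.degrees(np.arctan2(y[1],y[0]))]
def plan(*wps,start=None):
    """wps: (x,y,z,tool-y yaw deg,calls); even steps, one block of deltas per call: total shift/turn of each call"""
    s=pose() if start is None else np.array(start,float)
    print("at",s.round(4))
    for *t,n in wps:
        t=np.array(t,float); st=s.copy()
        for i in range(n):
            e=st+(t-st)*(i+1)/n; a=np.radians(s[3]); d=e-s
            yv=np.array([np.cos(a),np.sin(a)]); xv=np.array([-yv[1],yv[0]])
            D=[d[:2]@xv,d[:2]@yv,-d[2],-d[3]]
            print("  call total",np.round(D,4),"per row",np.round(np.array(D)/5,4))
            s=e
E
python3 - <<'E'
from plan import *
plan((.527,.1395,.205,101.1,3),(.527,.1395,.10,101.1,1))
E
```

```text
at [ 0.1792  0.5464  0.2055 71.8464]
  call total [-1.5240e-01 -9.2800e-02  2.0000e-04 -9.7512e+00] per row [-0.0305 -0.0186  0.     -1.9502]
  call total [-1.3450e-01 -1.1720e-01  2.0000e-04 -9.7512e+00] per row [-0.0269 -0.0234  0.     -1.9502]
  call total [-1.1270e-01 -1.3830e-01  2.0000e-04 -9.7512e+00] per row [-0.0225 -0.0277  0.     -1.9502]
  call total [ 0.     0.     0.105 -0.   ] per row [ 0.     0.     0.021 -0.   ]
```

Request:
jog_arm --series '[[[-0.03,-0.019,0,-2,-0.1],[-0.061,-0.037,0,-4,-0.1],[-0.091,-0.056,0,-6,-0.1],[-0.122,-0.074,0,-8,-0.1],[-0.152,-0.093,0,-10,-0.1]]]' --grip_force 30

```text
clock: 1.42
eef_pos: [0.2955, 0.4095, 0.2056]
ee_rot: [0.219, 3.133, 0.001]
ft_force: [0.6, 0.4, 0.1]
opening: 0.0641
finger_force: 0.0
```

Request:
jog_arm --series '[[[-0.027,-0.023,0,-2,-0.1],[-0.054,-0.047,0,-4,-0.1],[-0.081,-0.07,0,-6,-0.1],[-0.108,-0.094,0,-8,-0.1],[-0.134,-0.117,0,-10,-0.1]]]'

```text
clock: 1.83
eef_pos: [0.4117, 0.2743, 0.2057]
ee_rot: [-0.053, 3.14, 0.001]
ft_force: [0.2, 0.6, -0.3]
opening: 0.0424
finger_force: 0.0
```

Request:
jog_arm --series '[[[-0.024,-0.029,0,-2,-0.1],[-0.05,-0.06,0,-4,-0.1],[-0.08,-0.095,0,-6,-0.1],[-0.103,-0.125,0,-8,-0.1],[-0.113,-0.138,0,-9.3,-0.1]]]'

```text
clock: 2.25
eef_pos: [0.5315, 0.1375, 0.2054]
ee_rot: [-0.302, 3.125, -0.004]
ft_force: [0.9, 0.3, -0.5]
opening: 0.0424
finger_force: 0.0
```

```bash
python3 - <<'E'
from plan import *
plan((.527,.1395,.08,101.0,2),(.527,.1395,.020,101.0,2))
E
```

```text
at [  0.5315   0.1375   0.2054 101.055 ]
  call total [0.002  0.0014 0.0627 0.0275] per row [0.0004 0.0003 0.0125 0.0055]
  call total [0.002  0.0014 0.0627 0.0275] per row [0.0004 0.0003 0.0125 0.0055]
  call total [ 0.    0.    0.03 -0.  ] per row [ 0.     0.     0.006 -0.   ]
  call total [ 0.    0.    0.03 -0.  ] per row [ 0.     0.     0.006 -0.   ]
```

Request:
jog_arm --series '[[[0,0,0.02,0,-0.1],[0,0,0.045,0,-0.1],[0,0,0.075,0,-0.1],[0,0,0.1,0,-0.1],[0,0,0.115,0,-0.1]]]'

```text
clock: 2.67
eef_pos: [0.5264, 0.1412, 0.0878]
ee_rot: [0.304, -3.123, 0.0]
ft_force: [-0.6, 0.2, -0.2]
opening: 0.0423
finger_force: 0.0
```

```bash
python3 - <<'E'
from plan import *
p,d,P=cloud("side"); cv2.imwrite("pics/g1.png",cv2.resize(p[60:300,180:500],(640,480))[...,::-1])
plan((.527,.1395,.020,101.0,2))
E
```

```text
at [5.249000e-01 1.410000e-01 8.580000e-02 1.011262e+02]
  call total [-0.0009 -0.0009  0.0329  0.0631] per row [-0.0002 -0.0002  0.0066  0.0126]
  call total [-0.0009 -0.0009  0.0329  0.0631] per row [-0.0002 -0.0002  0.0066  0.0126]
```

View pics/g1.png

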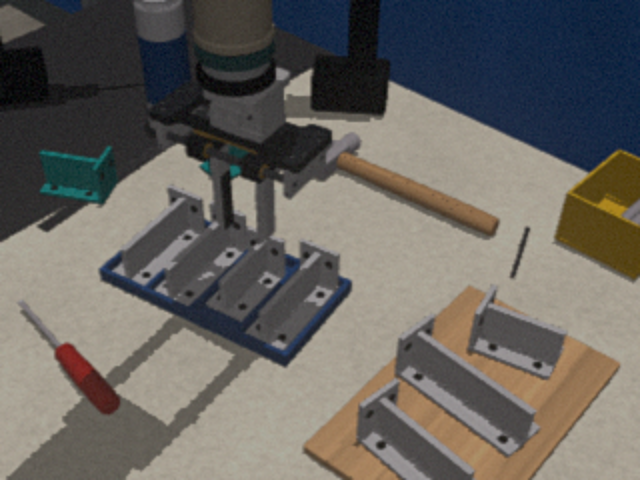

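The gripper is over the short bracket, with the fingers at about crop (222,200) and (265,205). I'm going down and closing.

Request:
jog_arm --series '[[[0,-0.001,0.012,0,-0.1],[0,-0.001,0.026,0,-0.1],[-0.001,-0.001,0.04,0,-0.1],[-0.001,-0.001,0.054,0,-0.1],[-0.001,-0.001,0.064,0,-0.1]]]'

```text
clock: 3.13
eef_pos: [0.5295, 0.1408, 0.0261]
ee_rot: [-0.305, 3.127, 0.0]
ft_force: [-0.4, 0.1, -0.0]
opening: 0.0423
finger_force: 0.0
```

Request:
jog_arm --series '[[[0,0,0,0,-0.5],[0,0,0,0,-0.6],[0,0,0,0,-0.7],[0,0,0,0,-0.85],[0,0,0,0,-1]]]' --grip_force 30

```text
clock: 3.55
eef_pos: [0.5299, 0.1409, 0.0274]
ee_rot: [-0.305, 3.125, 0.0]
ft_force: [0.1, 0.5, -1.1]
opening: 0.0126
finger_force: 0.0
```

Request:
jog_arm --series '[[[0,0,0,0,-1],[0,0,0,0,-1],[0,0,0,0,-1],[0,0,0,0,-1],[0,0,0,0,-1]]]'

```text
clock: 3.97
eef_pos: [0.5298, 0.1409, 0.0272]
ee_rot: [-0.305, 3.125, 0.0]
ft_force: [-0.6, 0.8, 6.2]
opening: 0.008
finger_force: 30.0
```

Request:
jog_arm --series '[[[0,0,-0.004,0,-1],[0,0,-0.014,0,-1],[0,0,-0.03,0,-1],[0,0,-0.05,0,-1],[0,0,-0.075,0,-1]]]'

```text
clock: 4.38
eef_pos: [0.5276, 0.1405, 0.1012]
ee_rot: [0.305, -3.123, 0.0]
ft_force: [0.7, -0.7, -2.5]
opening: 0.0076
finger_force: 30.0
```

Request:
jog_arm --series '[[[0,0,-0.025,0,-1],[0,0,-0.05,0,-1],[0,0,-0.07,0,-1],[0,0,-0.08,0,-1],[0,0,-0.085,0,-1]]]'

```text
clock: 4.8
eef_pos: [0.5298, 0.1409, 0.1882]
ee_rot: [-0.305, 3.124, 0.0]
ft_force: [1.1, 0.3, -1.8]
opening: 0.0077
finger_force: 30.0
```

```bash
python3 - <<'E'
from plan import *
P=np.load("top0.npz")["P"]
for P in (np.load("top0.npz")["P"],np.load("side0.npz")["P"]):
  for z in (.08,.12,.2):
    m=(P[...,0]>.3)&(P[...,0]<.68)&(P[...,1]>-.62)&(P[...,1]<-.25)&(P[...,2]>z); Q=P[m]
    print(z,len(Q), Q.min(0).round(3) if len(Q) else '',Q.max(0).round(3) if len(Q) else '')
p,d,P=cloud("side"); cv2.imwrite("pics/g2.png",cv2.resize(p[60:300,180:500],(640,480))[...,::-1])
o=bot.get_obs();print(o["opening"],o["finger_force"],o["ft_force"])
plan((.482,-.414,.19,86.4,3),(.482,-.414,.07,86.4,2))
E
```

```text
0.08 105 [ 0.55  -0.613  0.08 ] [ 0.587 -0.562  0.086]
0.12 0  
0.2 0  
0.08 0  
0.12 0  
0.2 0  
0.007646502838160513 29.99945193529129 [-0.34210648  0.0344761  -2.51547948]
at [  0.5297   0.1409   0.188  101.1524]
  call total [ 5.1400e-02 -1.7840e-01 -7.0000e-04  4.9175e+00] per row [ 1.030e-02 -3.570e-02 -1.000e-04  9.835e-01]
  call total [ 3.5900e-02 -1.8210e-01 -7.0000e-04  4.9175e+00] per row [ 7.200e-03 -3.640e-02 -1.000e-04  9.835e-01]
  call total [ 2.0200e-02 -1.8450e-01 -7.0000e-04  4.9175e+00] per row [ 4.000e-03 -3.690e-02 -1.000e-04  9.835e-01]
  call total [ 0.    0.    0.06 -0.  ] per row [ 0.     0.     0.012 -0.   ]
  call total [-0.   -0.    0.06 -0.  ] per row [-0.    -0.     0.012 -0.   ]
```

View pics/g2.png

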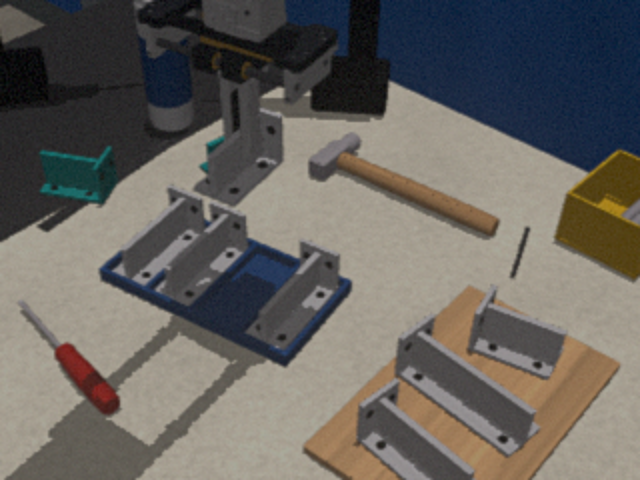

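The short bracket is held level at crop (240,160), and bay 3 is empty at crop (250,285). I'm carrying it to the bin.

Request:
jog_arm --series '[[[0.003,-0.01,0,0,-1],[0.01,-0.035,0,1,-1],[0.02,-0.07,0,2,-1],[0.03,-0.105,0,4,-1],[0.041,-0.142,0,5,-1]]]'

```text
clock: 5.27
eef_pos: [0.5147, -0.0079, 0.1845]
ee_rot: [0.168, -3.133, -0.001]
ft_force: [0.9, -0.6, -1.7]
opening: 0.0081
finger_force: 30.0
```

Request:
jog_arm --series '[[[0.007,-0.036,0,1,-1],[0.014,-0.072,0,2,-1],[0.022,-0.108,0,3,-1],[0.029,-0.145,0,4,-1],[0.036,-0.182,0,5,-1]]]'

```text
clock: 5.68
eef_pos: [0.498, -0.193, 0.1845]
ee_rot: [0.03, -3.138, -0.003]
ft_force: [0.8, 0.9, -2.7]
opening: 0.0078
finger_force: 30.0
```

Request:
jog_arm --series '[[[0.006,-0.036,0,1,-1],[0.012,-0.072,0,2,-1],[0.018,-0.108,0,3,-1],[0.023,-0.144,0,4,-1],[0.025,-0.17,0,5,-1]]]'

```text
clock: 6.1
eef_pos: [0.476, -0.3648, 0.1841]
ee_rot: [-0.11, -3.136, -0.002]
ft_force: [0.6, -0.2, -1.4]
opening: 0.0079
finger_force: 30.0
```

Request:
jog_arm --series '[[[0.002,-0.02,0,0,-1],[0.004,-0.034,0,0,-1],[0.005,-0.042,0,0,-1],[0.005,-0.045,0,0,-1],[0.005,-0.045,0,0,-1]]]'

```text
clock: 6.52
eef_pos: [0.4702, -0.406, 0.1857]
ee_rot: [-0.106, -3.139, -0.002]
ft_force: [-0.1, 0.3, -1.8]
opening: 0.0082
finger_force: 30.0
```

```bash
python3 - <<'E'
from plan import *
p,d,P=cloud("side"); cv2.imwrite("pics/g3.png",cv2.resize(p[150:480,300:640],(640,600))[...,::-1])
o=bot.get_obs();print(o["opening"],o["finger_force"],o["ft_force"])
plan((.482,-.414,.08,86.4,1),(.482,-.414,.04,86.4,1))
E
```

```text
0.007934093814270187 29.99960571527481 [-0.11412317  0.17665885 -2.48329596]
at [ 0.4704 -0.4053  0.186  86.1674]
  call total [-0.0121 -0.0079  0.106  -0.2326] per row [-0.0024 -0.0016  0.0212 -0.0465]
  call total [ 0.    0.    0.04 -0.  ] per row [ 0.     0.     0.008 -0.   ]
```

View pics/g3.png

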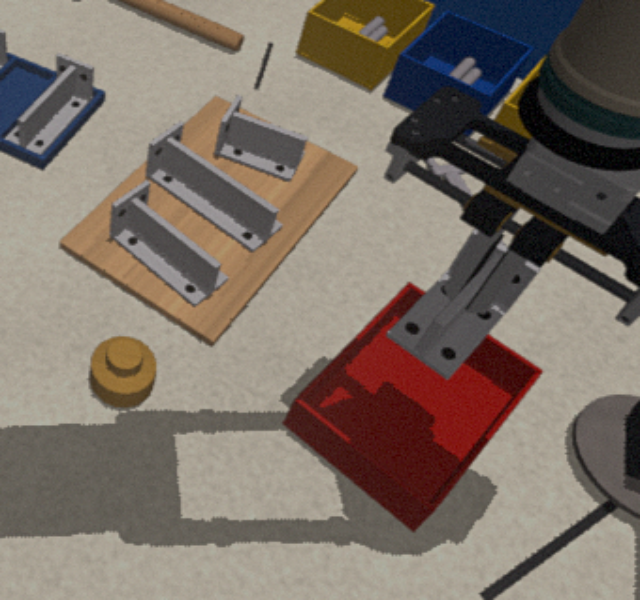

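The held bracket is over the bin: bracket at crop (450,320), bin at crop (415,410). I'm lowering it straight in.

Request:
jog_arm --series '[[[-0.004,-0.002,0.015,0,-1],[-0.008,-0.005,0.04,0,-1],[-0.011,-0.008,0.07,0,-1],[-0.012,-0.008,0.095,0,-1],[-0.012,-0.008,0.11,0,-1]]]'

```text
clock: 6.98
eef_pos: [0.4815, -0.4121, 0.0737]
ee_rot: [-0.103, -3.137, -0.006]
ft_force: [-0.4, -0.8, -2.2]
opening: 0.0074
finger_force: 30.0
```

Request:
jog_arm --series '[[[0,0,0.01,0,-1],[0,0,0.02,0,-1],[0,0,0.028,0,-1],[0,0,0.034,0,-1],[0,0,0.036,0,-1]]]'

```text
clock: 7.4
eef_pos: [0.482, -0.4147, 0.0401]
ee_rot: [-0.105, -3.14, -0.0]
ft_force: [-1.1, 0.3, -2.1]
opening: 0.0082
finger_force: 30.0
```

```bash
python3 - <<'E'
from plan import *
o=bot.get_obs();print(pose(),o["opening"],o["finger_force"],o["ft_force"])
E
```

```text
[ 4.82048605e-01 -4.14749510e-01  4.00822085e-02  8.61655603e+01] 0.008176627775709176 29.999536871910095 [-1.13815296  0.26942956 -2.14141341]
```

Request:
jog_arm --series '[[[0,0,0.003,0,-1],[0,0,0.006,0,-1],[0,0,0.008,0,-1],[0,0,0.01,0,-1],[0,0,0.01,0,-1]]]'

```text
clock: 7.82
eef_pos: [0.4819, -0.415, 0.0302]
ee_rot: [-0.106, -3.14, -0.0]
ft_force: [0.6, -0.5, -1.7]
opening: 0.0075
finger_force: 30.0
```

Request:
jog_arm --series '[[[0,0,0.0005,0,-1],[0,0,0.001,0,-1],[0,0,0.0015,0,-1],[0,0,0.002,0,-1],[0,0,0.002,0,-1]]]'

```text
clock: 8.23
eef_pos: [0.482, -0.415, 0.0284]
ee_rot: [0.105, 3.14, 0.0]
ft_force: [0.0, -0.2, -2.7]
opening: 0.0078
finger_force: 30.0
```

Request:
jog_arm --series '[[[0,0,0.0005,0,-1],[0,0,0.001,0,-1],[0,0,0.0015,0,-1],[0,0,0.0015,0,-1],[0,0,0.0015,0,-1]]]'

```text
clock: 8.65
eef_pos: [0.482, -0.4151, 0.0272]
ee_rot: [0.106, 3.14, -0.0]
ft_force: [-1.7, 0.6, 1.5]
opening: 0.0082
finger_force: 30.0
```

Request:
jog_arm --series '[[[0,0,0,0,-0.8],[0,0,0,0,-0.6],[0,0,0,0,-0.4],[0,0,0,0,-0.1],[0,0,0,0,-0.1]]]'

```text
clock: 9.07
eef_pos: [0.4821, -0.4151, 0.0269]
ee_rot: [0.106, 3.14, -0.0]
ft_force: [-0.2, -0.4, 0.1]
opening: 0.0328
finger_force: 0.0
```

Request:
jog_arm --series '[[[0,0,0,0,-0.1],[0,0,-0.01,0,-0.1],[0,0,-0.03,0,-0.1],[0,0,-0.06,0,-0.1],[0,0,-0.09,0,-0.1]]]'

```text
clock: 9.48
eef_pos: [0.4815, -0.4146, 0.1178]
ee_rot: [-0.106, -3.138, -0.002]
ft_force: [-0.5, -0.8, -0.5]
opening: 0.0423
finger_force: 0.0
```

Request:
jog_arm --series '[[[0,0,-0.03,0,-0.1],[0,0,-0.06,0,-0.1],[0,0,-0.08,4,-0.1],[0,0,-0.085,10,-0.1],[0,0,-0.085,16,-0.1]]]'

```text
clock: 9.9
eef_pos: [0.4831, -0.4162, 0.2059]
ee_rot: [0.548, 3.088, -0.006]
ft_force: [-0.6, 0.7, -0.7]
opening: 0.042
finger_force: 0.0
```

```bash
python3 - <<'E'
from m import *
from plan import *
p,d,P=cloud("side"); cv2.imwrite("pics/g4.png",cv2.resize(p[150:480,300:640],(640,600))[...,::-1])
plan((.4597,-.1495,.2,-5.5,3),(.4597,-.1495,.1,-5.5,1))
E
```

```text
at [ 0.4825 -0.4156  0.2045 69.6714]
  call total [3.79000e-02 8.05000e-02 1.50000e-03 2.50571e+01] per row [7.6000e-03 1.6100e-02 3.0000e-04 5.0114e+00]
  call total [6.85000e-02 5.69000e-02 1.50000e-03 2.50571e+01] per row [1.3700e-02 1.1400e-02 3.0000e-04 5.0114e+00]
  call total [8.61000e-02 2.25000e-02 1.50000e-03 2.50571e+01] per row [1.7200e-02 4.5000e-03 3.0000e-04 5.0114e+00]
  call total [-0.   0.   0.1 -0. ] per row [-0.    0.    0.02 -0.  ]
```

View pics/g4.png

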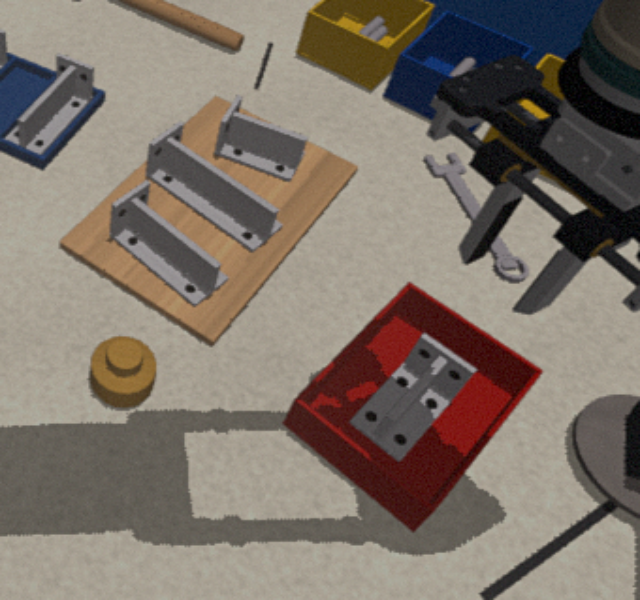

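The reject sits upright and flat in the bin at crop (425,390). Next is the 120 mm spare at crop (165,245).

Request:
jog_arm --series '[[[0.008,0.016,0,5,-0.1],[0.015,0.032,0,10,-0.1],[0.023,0.048,0,15,-0.1],[0.03,0.064,0,20,-0.1],[0.038,0.08,0,25,-0.1]]]'

```text
clock: 10.37
eef_pos: [0.4732, -0.326, 0.2021]
ee_rot: [-1.202, -2.903, -0.0]
ft_force: [-0.0, -0.3, -0.3]
opening: 0.0424
finger_force: 0.0
```

Request:
jog_arm --series '[[[0.014,0.011,0,5,-0.1],[0.027,0.023,0,10,-0.1],[0.041,0.034,0,15,-0.1],[0.055,0.046,0,20,-0.1],[0.068,0.057,0,25,-0.1]]]'

```text
clock: 10.78
eef_pos: [0.465, -0.2374, 0.2022]
ee_rot: [-1.801, -2.574, -0.0]
ft_force: [0.5, 0.3, -0.7]
opening: 0.0423
finger_force: 0.0
```

Request:
jog_arm --series '[[[0.022,0.006,0,5,-0.1],[0.045,0.012,0,11,-0.1],[0.066,0.018,0,17,-0.1],[0.08,0.021,0,22,-0.1],[0.086,0.0225,0,25.2,-0.1]]]'

```text
clock: 11.2
eef_pos: [0.4561, -0.1478, 0.2023]
ee_rot: [-2.316, -2.121, -0.001]
ft_force: [-0.5, 0.2, -0.4]
opening: 0.042
finger_force: 0.0
```

Request:
jog_arm --series '[[[0,0,0.02,0,-0.1],[0,0,0.05,0,-0.1],[0,0,0.08,0,-0.1],[0,0,0.1,0,-0.1],[0,0,0.1,0,-0.1]]]'

```text
clock: 11.62
eef_pos: [0.4536, -0.1484, 0.0986]
ee_rot: [-2.309, -2.118, 0.005]
ft_force: [-0.2, -0.3, 0.3]
opening: 0.0419
finger_force: 0.0
```

```bash
python3 - <<'E'
from plan import *
plan((.4597,-.1495,.030,-5.5,2))
E
```

```text
at [ 0.4536 -0.1484  0.0986 -4.9354]
  call total [-0.0003  0.0031  0.0343  0.2823] per row [-0.0001  0.0006  0.0069  0.0565]
  call total [-0.0003  0.0031  0.0343  0.2823] per row [-0.0001  0.0006  0.0069  0.0565]
```

Request:
jog_arm --series '[[[0,0.003,0.005,0.5,-0.1],[-0.001,0.006,0.02,0.6,-0.1],[-0.001,0.006,0.04,0.6,-0.1],[-0.001,0.006,0.058,0.6,-0.1],[-0.001,0.006,0.067,0.6,-0.1]]]'

```text
clock: 12.03
eef_pos: [0.4635, -0.1519, 0.0348]
ee_rot: [2.327, 2.109, 0.001]
ft_force: [0.4, -0.1, -0.8]
opening: 0.0425
finger_force: 0.0
```

Request:
jog_arm --series '[[[0,0,0,0,-0.4],[0,0,0,0,-0.5],[0,0,0,0,-0.6],[0,0,0,0,-0.7],[0,0,0,0,-0.72]]]'

```text
clock: 12.45
eef_pos: [0.4636, -0.152, 0.036]
ee_rot: [2.327, 2.108, 0.001]
ft_force: [-0.7, 0.0, -0.0]
opening: 0.0141
finger_force: 0.0
```

```bash
python3 - <<'E'
from plan import *
plan((.4597,-.1495,.032,-5.5,1))
p,d,P=cloud("side"); cv2.imwrite("pics/g5.png",cv2.resize(p[180:340,300:520],(770,560))[...,::-1])
E
```

```text
at [ 0.4636 -0.152   0.036  -5.6493]
  call total [ 0.0021 -0.0041  0.004  -0.1493] per row [ 0.0004 -0.0008  0.0008 -0.0299]
```

View pics/g5.png

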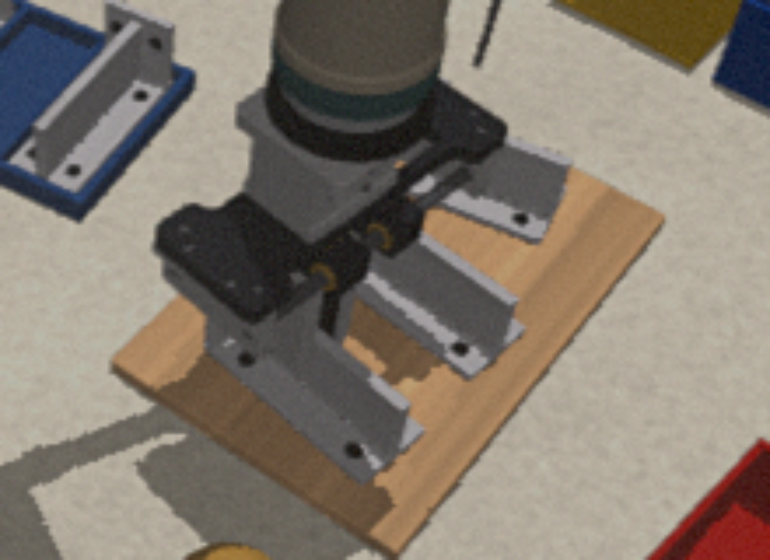

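Fingers straddle the 120 mm spare's rib. I'm correcting by 4 mm, then closing.

Request:
jog_arm --series '[[[0,-0.001,0.001,0,-0.7],[0.001,-0.002,0.003,0,-0.7],[0.002,-0.003,0.004,0,-0.7],[0.002,-0.0035,0.005,0,-0.7],[0.002,-0.0035,0.005,0,-0.7]]]'

```text
clock: 12.92
eef_pos: [0.4591, -0.149, 0.0296]
ee_rot: [-2.328, -2.109, 0.0]
ft_force: [-0.1, 0.0, -0.8]
opening: 0.0142
finger_force: 0.0
```

Request:
jog_arm --series '[[[0,0,0,0,-0.75],[0,0,0,0,-0.8],[0,0,0,0,-0.85],[0,0,0,0,-1],[0,0,0,0,-1]]]' --grip_force 35

```text
clock: 13.33
eef_pos: [0.4599, -0.1494, 0.03]
ee_rot: [2.328, 2.109, 0.001]
ft_force: [2.1, 0.8, -1.3]
opening: 0.008
finger_force: 35.0
```

Request:
jog_arm --series '[[[0,0,0,0,-1],[0,0,0,0,-1],[0,0,0,0,-1],[0,0,0,0,-1],[0,0,0,0,-1]]]'

```text
clock: 13.75
eef_pos: [0.4597, -0.1493, 0.03]
ee_rot: [2.328, 2.109, 0.0]
ft_force: [0.8, -0.6, -0.7]
opening: 0.008
finger_force: 35.0
```

```bash
python3 - <<'E'
from plan import *
o=bot.get_obs();print(pose(),o["opening"],o["finger_force"],o["ft_force"],o["wrist_torque"])
E
```

```text
[ 0.4596775  -0.1493398   0.03000732 -5.65068548] 0.008003685060452764 34.9988329410553 [ 0.79278425 -0.59284628 -0.70840747] [-0.1534861  -0.1720741   0.00726584]
```

Request:
jog_arm --series '[[[0,0,-0.004,0,-1],[0,0,-0.014,0,-1],[0,0,-0.03,0,-1],[0,0,-0.05,0,-1],[0,0,-0.075,0,-1]]]'

```text
clock: 14.17
eef_pos: [0.4572, -0.1482, 0.1043]
ee_rot: [-2.324, -2.106, 0.003]
ft_force: [-0.3, 0.4, -4.0]
opening: 0.0078
finger_force: 35.0
```

Request:
jog_arm --series '[[[0,0,-0.025,0,-1],[0,0,-0.05,0,-1],[0,0,-0.065,0,-1],[0,0,-0.07,0,-1],[0,0,-0.07,0,-1]]]'

```text
clock: 14.58
eef_pos: [0.4595, -0.1493, 0.1758]
ee_rot: [2.327, 2.108, 0.001]
ft_force: [0.8, 0.7, -2.9]
opening: 0.0075
finger_force: 35.0
```

```bash
python3 - <<'E'
from plan import *
o=bot.get_obs();print(o["opening"],o["finger_force"],o["ft_force"],o["wrist_torque"])
plan((.5283,.1395,.173,-78.9,4),(.5283,.1395,.09,-78.9,1))
E
```

```text
0.007541276024919422 34.99860763549805 [ 0.84952119  0.72842268 -2.9184974 ] [-0.05203266  0.10116096 -0.03707148]
at [ 0.4595 -0.1493  0.1758 -5.648 ]
  call total [7.3500e-02 1.0000e-02 7.0000e-04 1.8313e+01] per row [1.4700e-02 2.0000e-03 1.0000e-04 3.6626e+00]
  call total [ 7.3000e-02 -1.3600e-02  7.0000e-04  1.8313e+01] per row [ 1.4600e-02 -2.7000e-03  1.0000e-04  3.6626e+00]
  call total [ 6.5000e-02 -3.5800e-02  7.0000e-04  1.8313e+01] per row [ 1.3000e-02 -7.2000e-03  1.0000e-04  3.6626e+00]
  call total [ 5.0400e-02 -5.4400e-02  7.0000e-04  1.8313e+01] per row [ 1.0100e-02 -1.0900e-02  1.0000e-04  3.6626e+00]
  call total [ 0.     0.     0.083 -0.   ] per row [ 0.      0.      0.0166 -0.    ]
```

Request:
jog_arm --series '[[[0.01,0.001,0,3,-1],[0.025,0.003,0,6,-1],[0.041,0.005,0,10,-1],[0.057,0.008,0,14,-1],[0.0735,0.01,0,18.3,-1]]]'

```text
clock: 15.0
eef_pos: [0.4753, -0.0761, 0.1729]
ee_rot: [-2.635, -1.705, 0.004]
ft_force: [-0.3, 0.5, -3.0]
opening: 0.0078
finger_force: 35.0
```

Request:
jog_arm --series '[[[0.015,-0.003,0,4,-1],[0.029,-0.006,0,7,-1],[0.044,-0.008,0,11,-1],[0.058,-0.011,0,15,-1],[0.073,-0.0135,0,18.3,-1]]]'

```text
clock: 15.42
eef_pos: [0.4923, -0.004, 0.1728]
ee_rot: [-2.873, -1.266, 0.007]
ft_force: [0.6, -0.1, -2.5]
opening: 0.0075
finger_force: 35.0
```

Request:
jog_arm --series '[[[0.013,-0.007,0,4,-1],[0.026,-0.014,0,7,-1],[0.039,-0.021,0,11,-1],[0.052,-0.029,0,15,-1],[0.065,-0.036,0,18.3,-1]]]'

```text
clock: 15.83
eef_pos: [0.5093, 0.0682, 0.1727]
ee_rot: [-3.038, -0.793, 0.008]
ft_force: [-0.2, -0.1, -2.8]
opening: 0.0081
finger_force: 35.0
```

Request:
jog_arm --series '[[[0.013,-0.014,0,4,-1],[0.026,-0.028,0,8,-1],[0.037,-0.04,0,13,-1],[0.046,-0.05,0,16,-1],[0.05,-0.054,0,18.3,-1]]]'

```text
clock: 16.25
eef_pos: [0.5267, 0.1406, 0.1726]
ee_rot: [-3.126, -0.303, 0.007]
ft_force: [-1.1, 0.7, -2.9]
opening: 0.0076
finger_force: 35.0
```

Request:
jog_arm --series '[[[0,0,0.01,0,-1],[0,0,0.03,0,-1],[0,0,0.05,0,-1],[0,0,0.065,0,-1],[0,0,0.067,0,-1]]]'

```text
clock: 16.67
eef_pos: [0.5238, 0.1379, 0.1031]
ee_rot: [3.126, 0.306, -0.016]
ft_force: [-1.3, -0.8, -3.5]
opening: 0.0078
finger_force: 35.0
```

```bash
python3 - <<'E'
from m import *
from plan import *
o=bot.get_obs();print(o["opening"],o["finger_force"],o["ft_force"])
plan((.5283,.1395,.09,-78.9,1))
for c in ("top","side"):
    p,d,P=cloud(c); print(c)
    for b in ((.508,.201,.0545,11.1,.12),(.531,.075,.0545,11.1,.12)): rib(P,*b)
    b=(.5195,.1377,o["eef_pos"][2]-.018+.0495,11.1,.12)
    try: rib(P,*b)
    except Exception as e: print(e)
    if c=="side": cv2.imwrite("pics/g6.png",cv2.resize(p[120:260,210:400],(760,560))[...,::-1])
E
```

```text
0.0077510588414965035 34.998536109924316 [-1.31412224 -0.7622011  -3.52701571]
at [  0.5238   0.1379   0.1031 -78.8133]
  call total [ 0.0047 -0.0007  0.0131  0.0867] per row [ 0.0009 -0.0001  0.0026  0.0173]
top
n 16 yaw 12.53 len 22.6 mid [532.5 208.3] plate-mid dist nan thick [-4.1  3.4] z 0.0541
n 108 yaw 11.25 len 119.1 mid [530.6  77.3] plate-mid dist 116.0 thick [-3.6  3.7] z 0.0547
OpenCV(4.12.0) /io/opencv/modules/imgproc/src/linefit.cpp:50: error: (-215:Assertion failed) count > 0 in function 'fitLine2D_wods'

side
n 98 yaw 13.2 len 119.8 mid [507.8 200.8] plate-mid dist 115.9 thick [-3.7  4.1] z 0.0533
n 165 yaw 10.74 len 120.0 mid [531.4  73.5] plate-mid dist 117.0 thick [-3.1  4.8] z 0.0536
n 169 yaw 11.11 len 118.9 mid [514.9 133.4] plate-mid dist 70.4 thick [-3.5  9.3] z 0.1346
```

View pics/g6.png

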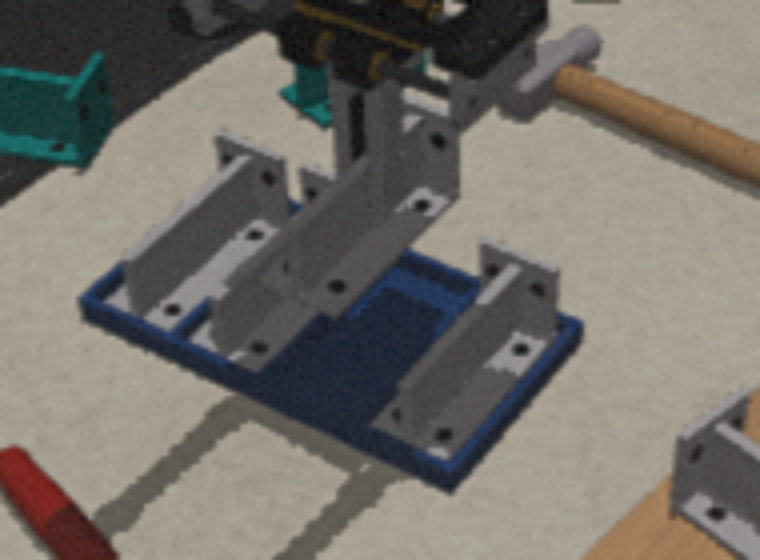

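The spare is held level, end plate towards +x, over the empty bay 3 at crop (400,300). I'm applying the correction and going down to just above the walls.

Request:
jog_arm --series '[[[0.002,0,0.008,0,-1],[0.004,-0.0005,0.02,0,-1],[0.0047,-0.0007,0.034,0,-1],[0.0047,-0.0007,0.045,0,-1],[0.0047,-0.0007,0.05,0,-1]]]'

```text
clock: 17.18
eef_pos: [0.5324, 0.1405, 0.0571]
ee_rot: [3.127, 0.305, -0.001]
ft_force: [-0.2, 0.3, -2.3]
opening: 0.0079
finger_force: 35.0
```

Request:
jog_arm --series '[[[0,0,0,0,-1],[0,0,0,0,-1],[0,0,0,0,-1],[0,0,0,0,-1],[0,0,0,0,-1]]]'

```text
clock: 17.6
eef_pos: [0.5331, 0.1407, 0.0587]
ee_rot: [-3.127, -0.305, -0.003]
ft_force: [-0.0, 0.6, -2.3]
opening: 0.0077
finger_force: 35.0
```

```bash
python3 - <<'E'
from m import *
from plan import *
o=bot.get_obs();print(o["opening"],o["finger_force"],o["ft_force"])
plan((.5283,.1395,.026,-78.9,1))
p,d,P=cloud("side")
for b in ((.508,.199,.0545,11.1,.12),(.531,.073,.0545,11.1,.12),(.5195,.1355,o["eef_pos"][2]-.018+.049,11.1,.12)): rib(P,*b)
E
```

```text
0.0076726578807647305 34.99859869480133 [-0.01668848  0.61876774 -2.26236676]
at [ 5.33100e-01  1.40700e-01  5.87000e-02 -7.88485e+01]
  call total [-0.005   0.0003  0.0327  0.0515] per row [-0.001   0.0001  0.0065  0.0103]
n 154 yaw 10.44 len 119.3 mid [508.2 199. ] plate-mid dist 115.7 thick [-3.1  5.6] z 0.0533
n 165 yaw 10.5 len 119.4 mid [531.3  73.5] plate-mid dist 115.6 thick [-3.5  4.5] z 0.0536
n 143 yaw 10.74 len 118.7 mid [522.9 135.9] plate-mid dist 68.3 thick [-8.2  8.4] z 0.0891
```

Request:
jog_arm --series '[[[-0.001,0,0.004,0,-1],[-0.002,0,0.01,0,-1],[-0.003,0,0.016,0,-1],[-0.0043,-0.0004,0.02,0,-1],[-0.0043,-0.0004,0.02,0,-1]]]'

```text
clock: 18.07
eef_pos: [0.5266, 0.14, 0.0365]
ee_rot: [3.127, 0.305, -0.005]
ft_force: [0.1, -0.1, -3.0]
opening: 0.0077
finger_force: 35.0
```

Request:
jog_arm --series '[[[0,0,0,0,-1],[0,0,0,0,-1],[0,0,0,0,-1],[0,0,0,0,-1],[0,0,0,0,-1]]]'

```text
clock: 18.48
eef_pos: [0.5285, 0.1402, 0.0382]
ee_rot: [-3.127, -0.305, -0.001]
ft_force: [0.3, 0.4, -3.0]
opening: 0.0078
finger_force: 35.0
```

```bash
python3 - <<'E'
from m import *
from plan import *
o=bot.get_obs();print(o["opening"],o["finger_force"],o["ft_force"])
plan((.5285,.1395,.023,-78.9,1))
p,d,P=cloud("side")
for b in ((.508,.199,.0545,11.1,.12),(.531,.073,.0545,11.1,.12),(.5195,.1355,o["eef_pos"][2]-.018+.049,11.1,.12)): rib(P,*b)
cv2.imwrite("pics/g7.png",cv2.resize(p[120:260,210:400],(760,560))[...,::-1])
E
```

```text
0.007807008504041157 34.99863624572754 [ 0.33337102  0.42221505 -2.99296413]
at [ 5.28500e-01  1.40200e-01  3.82000e-02 -7.88524e+01]
  call total [-0.0001  0.0007  0.0152  0.0476] per row [-0.      0.0001  0.003   0.0095]
n 153 yaw 11.06 len 116.9 mid [506.4 199. ] plate-mid dist 116.0 thick [-3.5  5.4] z 0.0531
n 161 yaw 11.09 len 119.2 mid [531.2  73.5] plate-mid dist 116.0 thick [-3.1  4.8] z 0.0536
n 140 yaw 10.44 len 116.8 mid [517.5 134.8] plate-mid dist 64.6 thick [-8.7  7.3] z 0.0686
```

View pics/g7.png

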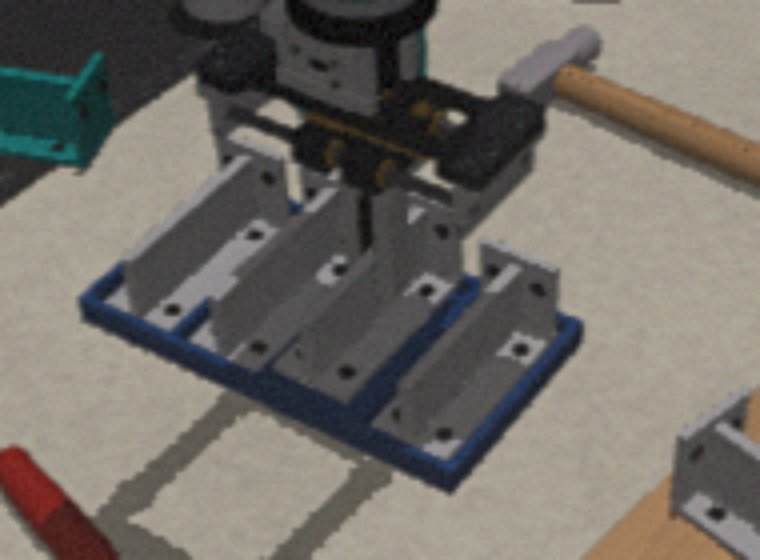

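The spare is over bay 3, crop (370,320), parallel to its neighbours. I'm lowering it slowly.

Request:
jog_arm --series '[[[0,0,0.003,0,-1],[0,0,0.006,0,-1],[0,0,0.009,0,-1],[0,0,0.011,0,-1],[0,0,0.011,0,-1]]]'

```text
clock: 18.95
eef_pos: [0.5277, 0.1401, 0.0263]
ee_rot: [3.127, 0.305, -0.002]
ft_force: [0.2, 0.2, -2.3]
opening: 0.0078
finger_force: 35.0
```

Request:
jog_arm --series '[[[0,0,0.0005,0,-1],[0,0,0.001,0,-1],[0,0,0.0015,0,-1],[0,0,0.002,0,-1],[0,0,0.002,0,-1]]]'

```text
clock: 19.37
eef_pos: [0.5282, 0.1402, 0.025]
ee_rot: [-3.127, -0.305, -0.0]
ft_force: [-0.0, -0.2, -3.0]
opening: 0.0074
finger_force: 35.0
```

Request:
jog_arm --series '[[[0,0,0.0005,0,-1],[0,0,0.001,0,-1],[0,0,0.0015,0,-1],[0,0,0.0015,0,-1],[0,0,0.0015,0,-1]]]'

```text
clock: 19.78
eef_pos: [0.5282, 0.1402, 0.0234]
ee_rot: [-3.127, -0.305, 0.0]
ft_force: [0.0, -0.1, -4.1]
opening: 0.008
finger_force: 35.0
```

Request:
jog_arm --series '[[[0,0,0.0003,0,-1],[0,0,0.0006,0,-1],[0,0,0.0008,0,-1],[0,0,0.0008,0,-1],[0,0,0.0008,0,-1]]]'

```text
clock: 20.2
eef_pos: [0.5283, 0.1402, 0.023]
ee_rot: [-3.127, -0.305, -0.0]
ft_force: [-0.3, -0.1, 1.7]
opening: 0.0073
finger_force: 35.0
```

Contact came at the expected height of 0.023, with light force. I'm releasing and retreating.

Request:
jog_arm --series '[[[0,0,0,0,-0.8],[0,0,0,0,-0.6],[0,0,0,0,-0.4],[0,0,0,0,-0.2],[0,0,0,0,-0.2]]]'

```text
clock: 20.62
eef_pos: [0.5284, 0.1402, 0.0227]
ee_rot: [-3.127, -0.305, -0.0]
ft_force: [0.1, 0.0, 0.4]
opening: 0.0327
finger_force: 0.0
```

Request:
jog_arm --series '[[[0,0,0,0,-0.2],[0,0,-0.01,0,-0.2],[0,0,-0.03,0,-0.2],[0,0,-0.06,0,-0.2],[0,0,-0.09,0,-0.2]]]'

```text
clock: 21.03
eef_pos: [0.5275, 0.1401, 0.1137]
ee_rot: [-3.127, -0.305, 0.003]
ft_force: [0.8, 0.1, 0.2]
opening: 0.0377
finger_force: 0.0
```

Request:
jog_arm --series '[[[0.0,0,-0.03,0,-0.2],[0,0,-0.06,0,-0.2],[0,0.02,-0.09,0,-0.2],[0,0.05,-0.1,0,-0.2],[0,0.08,-0.1,0,-0.2]]]'

```text
clock: 21.45
eef_pos: [0.5459, 0.0615, 0.2175]
ee_rot: [3.126, 0.309, 0.014]
ft_force: [-0.4, 0.3, -0.6]
opening: 0.0374
finger_force: 0.0
```

Request:
jog_arm --series '[[[0,0.04,0,0,-0.2],[0,0.08,0,0,-0.2],[0,0.12,0,0,-0.2],[0,0.15,0,0,-0.2],[0,0.16,0,0,-0.2]]]'

```text
clock: 21.87
eef_pos: [0.5754, -0.0998, 0.2132]
ee_rot: [3.125, 0.299, 0.002]
ft_force: [-0.4, -0.3, 0.1]
opening: 0.0375
finger_force: 0.0
```

```bash
python3 - <<'E'
from m import *
ims=[]
for c in ("top","side"):
    p,d,P=cloud(c); print(c)
    for b in ((.494,.261,.0545,11.1,.12),(.508,.200,.0545,11.1,.12),(.5195,.137,.0545,11.1,.12),(.531,.075,.0545,11.1,.12)):
        try: rib(P,*b)
        except Exception as e: print("hidden")
    ims.append(cv2.resize(p[150:250,190:323] if c=="top" else p[130:260,215:388],(400,300)))
cv2.imwrite("pics/g8.png",np.hstack(ims)[...,::-1])
E
```

```text
top
n 153 yaw 11.49 len 118.8 mid [494.7 263.6] plate-mid dist 115.3 thick [-3.6  4.2] z 0.0541
n 146 yaw 11.26 len 119.6 mid [508.  202.9] plate-mid dist 115.8 thick [-3.5  4. ] z 0.0545
n 134 yaw 10.85 len 118.9 mid [518.2 139.4] plate-mid dist 114.9 thick [-3.6  3.8] z 0.0545
n 131 yaw 11.19 len 119.3 mid [530.9  77.3] plate-mid dist 115.4 thick [-3.8  3.6] z 0.0543
side
n 146 yaw 10.84 len 119.8 mid [495.3 260. ] plate-mid dist 115.8 thick [-3.3  5. ] z 0.053
n 153 yaw 10.44 len 119.4 mid [508.2 199.3] plate-mid dist 115.5 thick [-3.6  5.1] z 0.0531
n 164 yaw 11.01 len 120.6 mid [518.5 135.7] plate-mid dist 116.0 thick [-3.5  5.4] z 0.0536
n 164 yaw 10.89 len 118.8 mid [531.1  73.3] plate-mid dist 116.1 thick [-3.2  4.7] z 0.0537
```

View pics/g8.png

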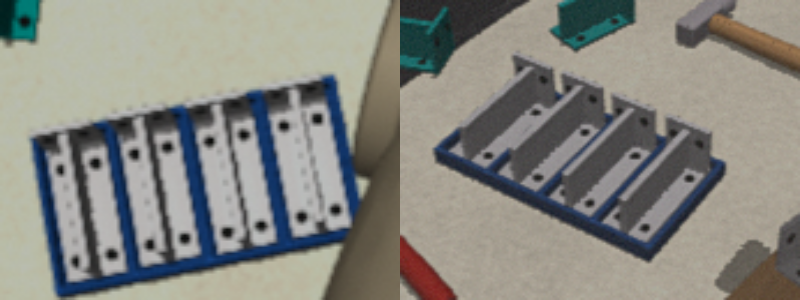

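The spare sits flat in bay 3 (crop (228,195) top, (610,155) side), same height, yaw and length as its neighbours, which have not moved. The robot touches nothing, so I'm handing in.

```bash
python3 -c "
from rig import bot
print(bot.job_done())"
```

```text
the job is handed in; nothing more can be done
None
```

The short bracket is in the red bin and the matching 120 mm spare is flat in bay 3, aligned with its neighbours; both were set down gently and the job is handed in.

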